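# Select the next lamp by clicks and start

## Task

With a fingertip against its side, gently push the orange selector lever round clockwise, click by click, until it has clicked in pointing at the green tag, never running past it; then press the red start button fully in and let it come back up. Only push: never take the lever between the fingers, do not press the button before the lever is set, and leave the bottles and other things where they stand.

Things in the scene. Friction and masses are not known exactly. Their poses are not given: they have to be found in the camera images.
- console: lamp-selector console fixed on the bench: white box with grey top and thin green stripes, 240 (its x) x 400 (its y) x 60 mm tall. Origin: on the bench at the middle of the box, directly below the lever's upright axis; z up, x away from the robot at yaw 0. On its top, around the lever, lies a black disc 196 mm across with eight round tags, seven white and one green
- selector (a joint): angle of the orange lever, rad, growing clockwise seen from above: position k (0 to 7) reads 0.5236 k (30 degrees a click), and the lever then points at 105 - 30 k degrees from the console's x axis, counted towards its y axis. Starts at 0 or 1. A sprung detent holds it: about 3 N near the lever's end moves it out; once halfway (0.26 rad) it snaps on to the next position by itself
- lever_tip (a point): outer end of the orange lever arm, 60 mm from the axis, 82 mm above the bench; x outwards along the lever, z up. The arm is 12 mm wide, on one side of the axis only, its underside 12 mm and its top 32 mm above the console's top. Its metal hub is 44 mm across at the foot (to 8 mm up), 32 mm across above, and 38 mm tall
- lever_mark (a point): the point on the console's top that the lever points at, 78 mm from the axis, on the circle of tag centres; it turns with the lever
- tag_green: the green tag, flat disc 24 mm across and 2 mm thick, fixed on the console's top at position 3, 4, 5 or 6, 78 mm from the lever's axis; white tags of the same size mark the other positions. Origin at the centre of its underside
- start (a joint): travel of the red start button, m: 0 up, 0.006 fully in; a spring (5 N when fully in) brings it back up
- start_top (a point): centre of the top of the red start button, 28 mm across, pressed straight down; on the console's near right corner, 80 mm nearer than and 125 mm to the right of the lever's axis in the console's frame
- place3 (a point): centre of the tag place of lever position 3 (joint value 1.571) on the console's top
- place4 (a point): centre of the tag place of lever position 4 (joint value 2.094) on the console's top
- place5 (a point): centre of the tag place of lever position 5 (joint value 2.618) on the console's top
- place6 (a point): centre of the tag place of lever position 6 (joint value 3.142) on the console's top
- bottle_a: amber glass bottle with black cap, 42 mm across, 85 mm tall, standing on the console's far left corner; leave it alone. Origin at the centre of its underside
- bottle_b: the same kind of amber bottle on the console's far right corner; leave it alone. Origin at the centre of its underside
- jar: white jar with blue lid, 42 mm across, 45 mm tall, on the console's near left corner; leave it alone. Origin at the centre of its underside
- beaker: glass beaker, 68 mm across, 90 mm tall, on the bench to the left; leave it alone. Origin at the centre of its underside
- flask: amber bottle with white cap, 60 mm across, 150 mm tall, on the bench to the right; leave it alone. Origin at the centre of its underside
- driver: screwdriver lying on the bench to the left; leave it alone
- scoop: metal spoon lying on the bench to the right; leave it alone

How it is judged:
On the way, in this order (a step that is already met when the one before it is completed fails the run):
1. the lever rests in its click position at the green tag (horizontal distance between lever_mark and tag_green below 0.007 m and velocity of joint selector between -0.1 and 0.1 rad/s), for 0.3 s.
2. the start button is pressed fully in (value of joint start above 0.0045 m and horizontal distance between lever_mark and tag_green below 0.007 m), for 0.03 s.
At the end, for the whole second after the job is handed in: the lever rests pointing at the green tag (its mark within 7 mm of the tag's centre, about 5 degrees) and the start button is back up (within 1 mm) (all of step 1 and value of joint start below 0.001 m); the robot touches nothing.
It fails at once if the lever runs past the green tag (more than 20 degrees beyond it) ((horizontal distance between tag_green and place3 below 0.008 m and value of joint selector above 1.9208 rad) or (horizontal distance between tag_green and place4 below 0.008 m and value of joint selector above 2.4444 rad) or (horizontal distance between tag_green and place5 below 0.008 m and value of joint selector above 2.96799 rad) or (horizontal distance between tag_green and place6 below 0.008 m and value of joint selector above 3.49159 rad)).
It fails at once if the button is pressed (3 mm) while the lever is not at the green tag (value of joint start above 0.003 m and not (horizontal distance between lever_mark and tag_green below 0.012 m)).
It fails at once if the lever is taken between the fingers (y of the grasp point in the frame of lever_tip between -0.007 and 0.007 m and x of the grasp point in the frame of lever_tip between -0.05 and 0.005 m and z of the grasp point in the frame of lever_tip below 0.018 m).
It fails at once if the lever is pushed with more than 20 N (contact force between the fingers and selector above 20 N).
It fails at once if a bottle or another bystander is moved, lifted or knocked over (more than 15 mm) (distance of any of bottle_a, bottle_b, jar, beaker, flask, driver, scoop from where it was at the start of the episode above 0.015 m).
It also fails if it takes over 64 s, if anything falls off the work surface, if the arm or the gripper's body presses on something with over 40 N, if the wrist force passes 120 N, or if a joint passes its speed limit or range.

## Robot

A 7-joint arm with a two-finger parallel gripper is mounted at the origin on the work surface. World frame = base frame: x ahead of the robot, y to its left, z up, the work surface at z = 0. Lengths are in m, angles in rad, forces in N, time in s.
With the tool pointing down it reaches from about 0.375 to 0.925 m from the base axis. Payload 3.1 kg.
Tool frame: the origin (TCP) lies between the finger pads; the fingertips stand 17 mm ahead of it and the grasp point (between the pads) lies 2 mm behind it; z points along the fingers, y is the direction in which the jaws open and shut (so a half turn about z gives the same grasp; the last joint's range is limited). The gripper opens to 85 mm and grips with 20 to 120 N. Pads are 22 mm wide; open, the fingers measure 114 mm over their backs; the gripper's body (76 mm by 85 mm) begins 54 mm behind the grasp point. The pads swing forward as they close: fully open they stand 13 mm farther back than shut.
Start: joints at [-1.432, 0.383, 0.044, 1.598, -0.018, 1.161, -0.05], TCP at [0.152, 0.632, 0.248] pointing down, gripper open.
Joint ranges: [-2.61, 2.61], [-0.41, 2.15], [-1.48, 1.57], [0, 2.5], [-1.57, 4.71], [0.05, 1.97], [-2.85, 2.85]. Speed limits (rad/s): [2.79, 2.79, 3.14, 3.14, 3.14, 3.14, 3.14].

## Interface

Orientations are given as a unit quaternion [x, y, z, w].
In Python, from bench import status, eyes, sign_off gives the robot as it stands.
- The arm moves only by the tool send_rows, never from a script. Its arguments are lists of equal length, an entry for each row: "translation": the shift along the world's x, y, z in m, a list of three; "twist": the turn, a rotation vector about the world's x, y, z in units of 8 degrees (1.0 is 8 degrees), a list of three. In form: {"translation": [[dx, dy, dz], ...], "twist": [[ax, ay, az], ...]}. A call has exactly 10 rows; each row shifts and turns the commanded pose from where the row before left it; what a row does not reach is not made up. A row lasts 1/8 s, in which the tool goes at most 62.5 mm and 10.7 degrees, less where a joint would pass 70% of its speed; a pose out of reach is approached as far as the arm can. A call with a gripper value outside its range is refused whole. "grip" is the closure in counts, from 0 (fully open) to 255 (shut), set as the call begins (left out, the last holds). The fingers move at their own pace and stop on an object; the grip force is fixed at half the most. Time passes only in rows, so rows that do not move let the fingers close, or fill a call up. It gives the time, the measured TCP pose, the force and the opening at its end, in the units of the state.
- status.sense(): the state, without advancing time (a new reading comes with each control period).
- eyes.capture(name): name is "scene" or "top" or "wrist"; returns a dict with "image" (400x640x3 uint8, red, green, blue), "camera_matrix" (3x3 intrinsics, pixels), "dist" ([k1, k2, p1, p2, k3] as OpenCV has them; the pictures are not rectified), "R" (3x3) and "t" (3): a world point X has camera coordinates R X + t; the wrist camera has in their place "hand_eye" (4x4, takes a point from camera to tool coordinates, whose origin is the TCP and whose axes are the flange's). Camera axes: x right, y down, z forward; pixel columns grow to the right and rows downward; lengths in m; the calibration is good to about 2 mm. A picture is of the moment at which its call begins: read the wrist's pose just before it. There is no depth.
- sign_off(): hands the job in, once; it reports no verdict.
The state is a dict: "time_s": time; "joint_pos": joint angles; "dq": joint speeds; "joint_torque": joint torques, N m; "tool_pos": TCP position; "tool_rot": TCP orientation; "contact_force": force on the tool from outside, world axes, zero at the start; "wrist_torque": the same for the moment, N m; "width": opening from 0.0 (shut) to 1.0 (fully open).
Only numpy, scipy, OpenCV 4.12 (cv2) and the standard library are available. Lean on these libraries where they do the work, as an engineer would, in place of code of your own. Each camera call takes 0.05 s, during which the arm holds its last target.

## Working session

There is one attempt and no reset: what is moved stays moved. The work goes in short steps, Python scripts to look and compute and a tool call to move; the robot and the scene stay as the last step left them, time stands still between calls to the robot, and variables do not carry over. Pictures are saved under pics/ and viewed, and the job is handed in when it is done.

Besides the shell and the picture viewer there is one more tool, called after "Emit:" by a JSON object that holds its "op" and its "data", one argument or row to a line. send_rows: Moves the arm, as the interface text tells. Its arguments: {"type":"object","properties":{"translation":{"type":"array"},"twist":{"type":"array"},"grip":{"type":"number"}},"required":["translation","twist"]}

```bash
mkdir -p pics
cat > h.py <<'E'
import numpy as np,cv2
from bench import status,eyes
def cap(n,f):
    d=eyes.capture(n); cv2.imwrite('pics/'+f,d['image'][:,:,::-1]); return d
def ray(d,uv,z):
    p=cv2.undistortPoints(np.array([[uv]],float),np.array(d['camera_matrix']),np.array(d['dist']))[0,0]
    R=np.array(d['R']);t=np.array(d['t']); C=-R.T@t; v=R.T@np.array([p[0],p[1],1]); return C+v*(z-C[2])/v[2]
def proj(d,X):
    return cv2.projectPoints(np.array(X,float).reshape(-1,3),cv2.Rodrigues(np.array(d['R']))[0],np.array(d['t'],float),np.array(d['camera_matrix']),np.array(d['dist']))[0][:,0]
E
python3 - <<'E'
from h import *
print(status.sense())
for n in('top','scene'):
    d=cap(n,n+'0.png'); print(n,-np.array(d['R']).T@d['t'])
    np.save(n+'0.npy',d,allow_pickle=True)
E
```

```text
{'time_s': 0.0, 'joint_pos': array([-1.43177724,  0.38382396,  0.04381736,  1.59956626, -0.01789456,
        1.16117371, -0.04989735]), 'dq': array([-0.00188325,  0.0004876 ,  0.00073291,  0.00055127,  0.00135727,
       -0.00064581,  0.00032917]), 'joint_torque': array([-2.83643494e-04, -4.33473444e+01,  1.02460619e+00, -2.49511206e+01,
        1.06798692e-02,  1.13675406e-02,  5.35582714e-06]), 'tool_pos': array([0.15228401, 0.63099894, 0.24689753]), 'tool_rot': array([ 1.18083229e-01,  9.93002864e-01, -1.28681572e-03, -8.41565189e-05]), 'contact_force': array([-0.25619505,  0.92358268, -0.27625191]), 'wrist_torque': array([-0.01086474, -0.03068341,  0.02864462]), 'width': 1.0016870436374203}
top [0.28627971 0.00595461 1.43337621]
scene [1.40311904 0.78697826 0.87790389]
```

View pics/top0.png

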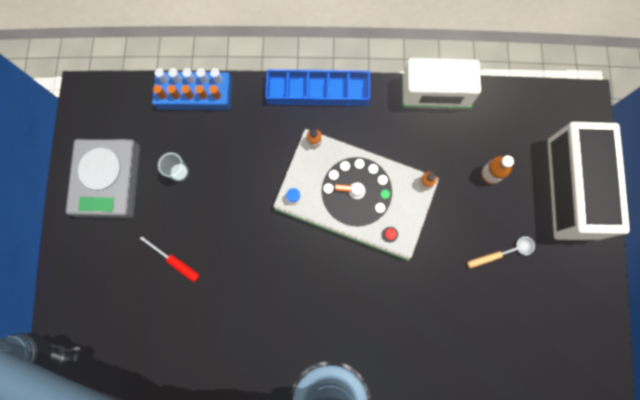

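View pics/scene0.png

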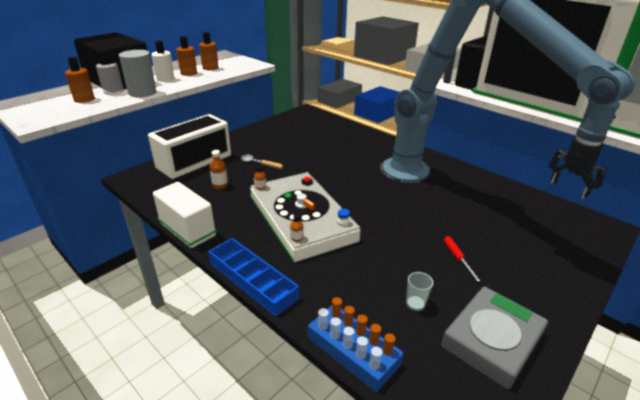

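The top view shows eight tags around the lever hub at (357,190). Position 0 is near (328,188), where the lever points, and the green tag at (385,194) is the seventh, so position 6. The button is at (391,234). Next I measure these.

Run:
```python
from h import *
d=np.load('top0.npy',allow_pickle=True).item()
im=d['image'];hsv=cv2.cvtColor(im,cv2.COLOR_RGB2HSV)
def blobs(m):
    n,l,s,c=cv2.connectedComponentsWithStats(m.astype(np.uint8));return [(s[i,4],c[i]) for i in range(1,n) if s[i,4]>8]
H,S,V=cv2.split(hsv)
reg=np.zeros(H.shape,bool);reg[125:265,270:445]=1
disc=np.zeros(H.shape,np.uint8);cv2.circle(disc,(357,191),34,1,-1);disc=disc>0
tags=[]
print('white')
for a,c in blobs((V>150)&(S<60)&disc):
    p=ray(d,c,.062);print(a,c.round(1),p.round(4)); 
    if np.hypot(*(c-[357,190]))>15:tags.append(p[:2])
print('green')
for a,c in blobs((H>45)&(H<80)&(S>120)&disc):
    g=ray(d,c,.062);print(a,c,g);tags.append(g[:2])
t=np.array(tags);A=np.c_[2*t,np.ones(len(t))];s=np.linalg.lstsq(A,(t**2).sum(1),rcond=None)[0]
c0=s[:2];r=np.sqrt(s[2]+c0@c0);print('circle',c0,r)
an=np.degrees(np.arctan2(t[:,1]-c0[1],t[:,0]-c0[0]));print(np.sort(an)[::-1])
print('orange')
for a,c in blobs((H<18)&(S>120)&(V>100)&disc): print(a,c,ray(d,c,.092), np.degrees(np.arctan2(*(ray(d,c,.092)[:2]-c0)[::-1])))
print('red')
for a,c in blobs(((H<6)|(H>174))&(S>150)&(V>90)&reg): print(a,c,ray(d,c,.07))
b=cv2.resize(im[120:265,265:445],None,fx=4.4,fy=4,interpolation=cv2.INTER_CUBIC);cv2.imwrite('pics/topz.png',b[:,:,::-1])
```

```text
white
101 [359.1 163. ] [ 0.6478 -0.0703  0.062 ]
95 [344.7 165.5] [ 0.6401 -0.0306  0.062 ]
102 [373.1 168.1] [ 0.634 -0.109  0.062]
93 [333.3 174.4] [6.144e-01 4.000e-04 6.200e-02]
106 [382.4 179.2] [ 0.6031 -0.1346  0.062 ]
94 [328.3 187.9] [0.5763 0.0136 0.062 ]
254 [356. 190.] [ 0.5715 -0.0622  0.062 ]
102 [380.  207.3] [ 0.5249 -0.1277  0.062 ]
green
53 [384.67924528 193.64150943] [ 0.56284807 -0.14067631  0.062     ]
circle [ 0.57019273 -0.06392628] 0.07780367363810346
[  85.47799814   55.50392951   25.47790826   -4.6807892   -35.20471118
  -64.99877552  -95.46632155 -125.37927291]
orange
30 [341.83333333 189.76666667] [ 0.5653965  -0.02290387  0.092     ] 96.66858614134381
red
86 [390.19767442 233.59302326] [ 0.45246741 -0.15430019  0.07      ]
```

View pics/topz.png

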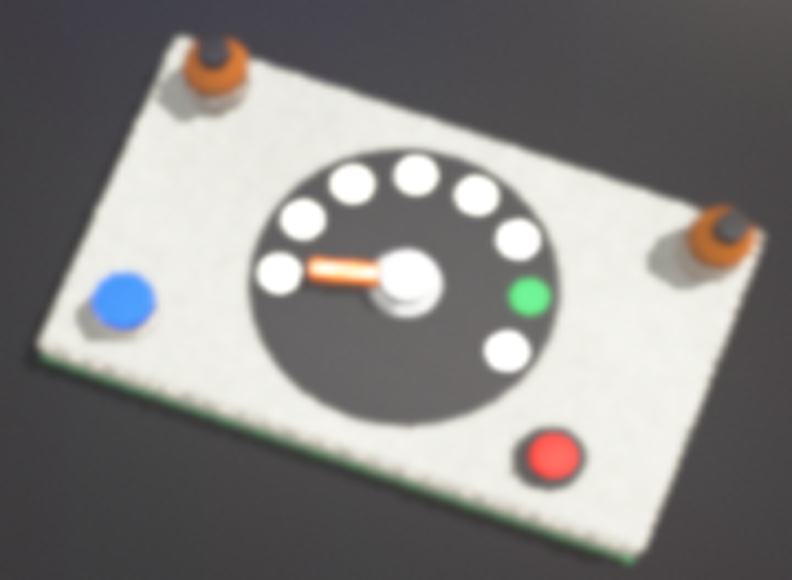

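Everything fits: circle radius 77.8 mm against 78 given, axis at (0.570,-0.064), console yaw about -19.6°, lever at position 0 and green at position 6. The button is within 1 mm of where it should be. I close the fingers and approach the near side of the lever, up high.

Emit:
{"op": "send_rows", "data": {
  "translation": [
    [0.0195,-0.0325,0],
    [0.0195,-0.0325,0],
    [0.0195,-0.0325,0],
    [0.0195,-0.0325,0],
    [0.0195,-0.0325,0],
    [0.0195,-0.0325,0],
    [0.0195,-0.0325,0],
    [0.0195,-0.0325,0],
    [0.0195,-0.0325,0],
    [0.0195,-0.0325,0]
  ],
  "twist": [
    [0,0,0.17],
    [0,0,0.17],
    [0,0,0.17],
    [0,0,0.17],
    [0,0,0.17],
    [0,0,0.17],
    [0,0,0.17],
    [0,0,0.17],
    [0,0,0.17],
    [0,0,0.17]
  ],
  "grip": 255
}}

```text
time_s: 1.35
tool_pos: [0.3477, 0.3054, 0.2479]
tool_rot: [-0.001, 1.0, -0.0, -0.0]
contact_force: [0.3, -0.3, -0.4]
width: 0.0
```

Emit:
{"op": "send_rows", "data": {
  "translation": [
    [0.0195,-0.0325,0],
    [0.0195,-0.0325,0],
    [0.0195,-0.0325,0],
    [0.0195,-0.0325,0],
    [0.0195,-0.0325,0],
    [0.0195,-0.0325,0],
    [0.0195,-0.0325,0],
    [0.0195,-0.0325,-0.02],
    [0.0195,-0.0325,-0.02],
    [0.0195,-0.0325,-0.02]
  ],
  "twist": [
    [0,0,0],
    [0,0,0],
    [0,0,0],
    [0,0,0],
    [0,0,0],
    [0,0,0],
    [0,0,0],
    [0,0,0],
    [0,0,0],
    [0,0,0]
  ]
}}

```text
time_s: 2.6
tool_pos: [0.5427, -0.0189, 0.1874]
tool_rot: [-0.001, 1.0, 0.0, -0.0]
contact_force: [-0.2, 0.5, 0.5]
width: 0.002
```

Run:
```python
from h import *
from scipy.spatial.transform import Rotation as Ro
s=status.sense();print(s['time_s'],s['tool_pos'],Ro.from_quat(s['tool_rot']).as_matrix().round(3),s['contact_force'],s['width'],s['joint_pos'])
d=cap('wrist','w1.png');print(d['hand_eye'])
d=cap('top','t1.png');im=cv2.resize(d['image'][120:265,265:445],None,fx=4.4,fy=4,interpolation=cv2.INTER_CUBIC);cv2.imwrite('pics/t1z.png',im[:,:,::-1])
```

```text
2.6 [ 0.54267707 -0.01892251  0.18736703] [[-1.    -0.001 -0.   ]
 [-0.001  1.     0.   ]
 [ 0.     0.    -1.   ]] [-0.20658824  0.47871918  0.50470778] 0.0017191624914570161 [-0.55825394  0.27838643  0.59697973  1.93730626 -0.1871953   0.98078457
  1.69760189]
[[ 2.77253176e-04 -9.53506224e-01 -3.01373198e-01  7.72631632e-02]
 [ 9.99999651e-01  2.66882042e-05  8.35527884e-04 -5.29211782e-04]
 [-7.88637928e-04 -3.01373324e-01  9.53505898e-01 -1.25621713e-01]
 [ 0.00000000e+00  0.00000000e+00  0.00000000e+00  1.00000000e+00]]
```

View pics/w1.png

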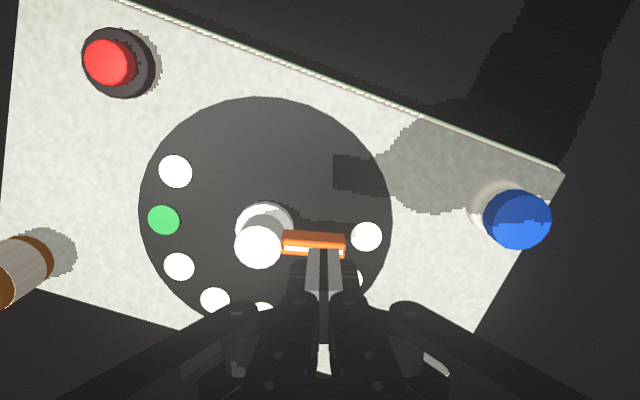

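View pics/t1z.png

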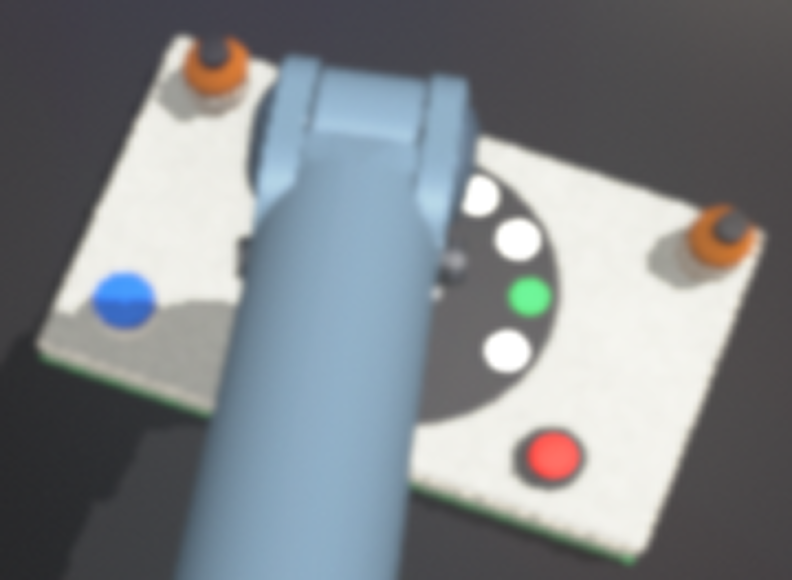

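The wrist view shows the orange lever at (315,243), the green tag at (163,220) and the button at (110,63), with the shut fingertips beside the lever's near side. I cross-check the wrist camera against the top view.

```bash
cat >> h.py <<'E'
from scipy.spatial.transform import Rotation as Ro
def wrist(f):
    s=status.sense(); d=cap('wrist',f)
    T=np.eye(4);T[:3,:3]=Ro.from_quat(s['tool_rot']).as_matrix();T[:3,3]=s['tool_pos']
    M=np.linalg.inv(T@np.array(d['hand_eye']));d['R']=M[:3,:3];d['t']=M[:3,3]
    return s,d
C=np.array([.5702,-.0639])
def mb(d,name):
    H,S,V=cv2.split(cv2.cvtColor(d['image'],cv2.COLOR_RGB2HSV))
    m={'green':(H>45)&(H<80)&(S>120)&(V>60),'red':((H<5)|(H>175))&(S>170)&(V>90),'orange':(H>5)&(H<18)&(S>150)&(V>100)}[name]
    n,l,st,c=cv2.connectedComponentsWithStats(m.astype(np.uint8))
    return sorted([(st[i,4],c[i],l==i) for i in range(1,n) if st[i,4]>25],key=lambda a:-a[0])
E
python3 - <<'E'
from h import *
s,d=wrist('w2.png');print(d['camera_matrix'])
for n,z in(('green',.062),('red',.07),('orange',.092)):
    for a,c,m in mb(d,n)[:4]: print(n,a,c,ray(d,c,z))
m=mb(d,'orange')[0][2];ys,xs=np.nonzero(m)
print(xs.min(),xs.max(),ys.min(),ys.max())
print(proj(d,[[*C,.098],[C[0]+.06*np.cos(1.49),C[1]+.06*np.sin(1.49),.092],[.4529,-.155,.07]]))
p=s['tool_pos'];print(proj(d,[[p[0]-.011,p[1]+e,p[2]-.017] for e in(-.011,0,.011)]))
E
```

```text
[[351.61382694   0.         323.21487332]
 [  0.         351.61382694 198.92914308]
 [  0.           0.           1.        ]]
green 696 [169.91810345 222.88649425] [ 0.56134503 -0.14129117  0.062     ]
red 417 [106.34292566  61.17745803] [ 0.4465697  -0.16348533  0.07      ]
orange 908 [322.18942731 243.59251101] [ 0.56534712 -0.02502428  0.092     ]
orange 785 [  8.15414013 292.92229299] [ 0.60321509 -0.25151209  0.092     ]
orange 328 [ 46.85060976 253.92378049] [ 0.57238427 -0.21584211  0.092     ]
289 353 233 259
[[264.20165765 254.21264834]
 [352.6253011  256.34697061]
 [121.14233869  71.4811591 ]]
[[299.35204365 244.65600108]
 [324.13092942 244.55428387]
 [348.92880861 244.45045575]]
```

Emit:
{"op": "send_rows", "data": {
  "translation": [
    [0,0,-0.012],
    [0,0,-0.012],
    [0,0,-0.012],
    [0,0,-0.012],
    [0,0,-0.012],
    [0,0,-0.012],
    [0,0,-0.01],
    [0,0,-0.008],
    [0,0,0],
    [0.005,0,0]
  ],
  "twist": [
    [0,0,0],
    [0,0,0],
    [0,0,0],
    [0,0,0],
    [0,0,0],
    [0,0,0],
    [0,0,0],
    [0,0,0],
    [0,0,0],
    [0,0,0]
  ]
}}

```text
time_s: 4.0
tool_pos: [0.5476, -0.0183, 0.0985]
tool_rot: [-0.0, 1.0, 0.0, 0.0]
contact_force: [0.3, 0.6, 0.1]
width: 0.001
```

```bash
cat > look.py <<'E'
from h import *
import sys
s,d=wrist('%s.png'%sys.argv[1]);print(s['time_s'],s['tool_pos'].round(4),s['contact_force'].round(1))
# lever candidates
z=.092
for a,c,m in mb(d,'orange')[:3]:
    p=ray(d,c,z)[:2]-C
    if np.hypot(*p)<.07: print('orange',a,c.round(),'r',np.hypot(*p).round(3),'ang',np.degrees(np.arctan2(p[1],p[0])).round(1))
E
python3 look.py w3
```

```text
4.0 [ 0.5476 -0.0183  0.0985] [0.3 0.6 0.1]
orange 401 [270. 298.] r 0.026 ang 120.4
```

View pics/w3.png

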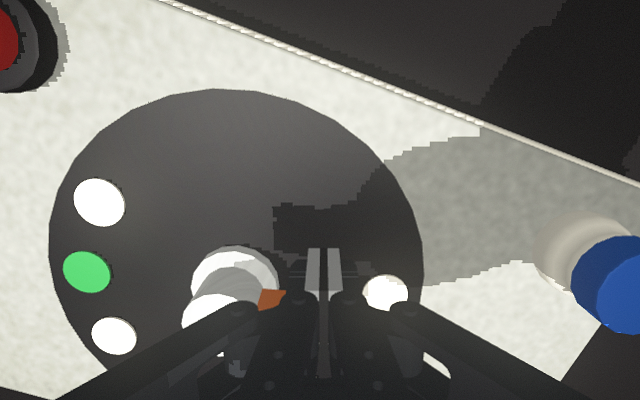

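The fingers are behind the lever: stub visible at (270,298), tips at (325,250). Now I push gently in +x.

Emit:
{"op": "send_rows", "data": {
  "translation": [
    [0.0015,0,0],
    [0.0015,0,0],
    [0.0015,0,0],
    [0.0015,0,0],
    [0.0015,0,0],
    [0.0015,0,0],
    [0.0015,0,0],
    [0.0015,0,0],
    [0.0015,0,0],
    [0.0015,0,0]
  ],
  "twist": [
    [0,0,0],
    [0,0,0],
    [0,0,0],
    [0,0,0],
    [0,0,0],
    [0,0,0],
    [0,0,0],
    [0,0,0],
    [0,0,0],
    [0,0,0]
  ]
}}

```text
time_s: 5.3
tool_pos: [0.5627, -0.0183, 0.0981]
tool_rot: [-0.0, 1.0, -0.0, 0.0]
contact_force: [-1.3, 0.3, -0.4]
width: -0.0
```

Emit:
{"op": "send_rows", "data": {
  "translation": [
    [0.0012,0,0],
    [0.0012,0,0],
    [0.0012,0,0],
    [0.0012,0,0],
    [0.0012,0,0],
    [0.0012,0,0],
    [0.0012,0,0],
    [0.0012,0,0],
    [0,0,0],
    [0,0,0]
  ],
  "twist": [
    [0,0,0],
    [0,0,0],
    [0,0,0],
    [0,0,0],
    [0,0,0],
    [0,0,0],
    [0,0,0],
    [0,0,0],
    [0,0,0],
    [0,0,0]
  ]
}}

```text
time_s: 6.55
tool_pos: [0.572, -0.0182, 0.0982]
tool_rot: [-0.0, 1.0, -0.0, -0.0]
contact_force: [-0.0, 0.6, 0.4]
width: 0.001
```

```bash
python3 look.py w4
```

```text
6.55 [ 0.572  -0.0182  0.0982] [-0.   0.6  0.4]
orange 909 [269. 287.] r 0.023 ang 75.8
```

View pics/w4.png

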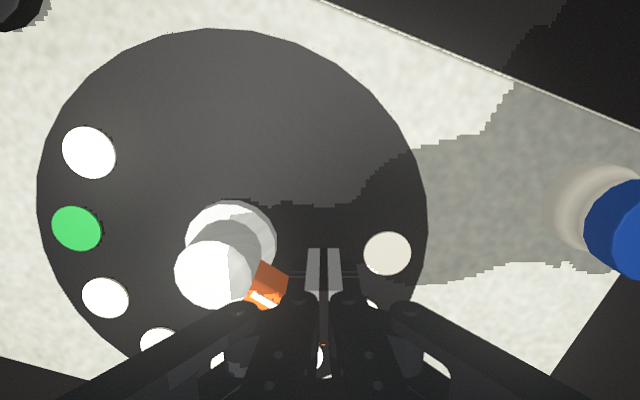

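The lever has snapped to position 1 (stub at (265,285) now slanted, force back to zero). Next I compute the arc steps.

```bash
cat > plan.py <<'E'
from h import *
def touch(deg,r=.045,hx=.011,hy=.009):
    a=np.radians(deg);u=np.array([np.cos(a),np.sin(a)]);n=np.array([-u[1],u[0]])
    return C+r*u+n*(.006+hx*abs(n[0])+hy*abs(n[1]))
if __name__=='__main__':
    import sys
    cur=status.sense()['tool_pos'][:2]
    a0,a1=float(sys.argv[1]),float(sys.argv[2]);N=int(sys.argv[3])
    P=np.array([touch(a) for a in np.linspace(a0,a1,N+1)[1:]])
    D=np.diff(np.vstack([cur,P]),axis=0)
    print(cur,'now touches');print((D*1000).round(1).tolist(), (P[-1]).round(4))
E
python3 - <<'E'
from plan import *
for a in (85.4,70,68.4,55.4): print(a,touch(a))
E
python3 plan.py 68.4 38.4 9
```

```text
85.4 [ 0.55617956 -0.01762652]
70 [ 0.56734696 -0.01497358]
68.4 [ 0.56859716 -0.01486666]
55.4 [ 0.57915435 -0.01540824]
[ 0.57200951 -0.01817257] now touches
[[-0.8, 3.4], [2.7, -0.1], [2.7, -0.2], [2.8, -0.4], [2.8, -0.6], [2.8, -0.8], [2.8, -1.0], [2.7, -1.2], [2.7, -1.4]] [ 0.5931 -0.0204]
```

Emit:
{"op": "send_rows", "data": {
  "translation": [
    [0.0024,0,0],
    [0.0024,0,0],
    [0.0024,0,0],
    [0.0024,0,0],
    [0.0023,-0.0002,0],
    [0.0023,-0.0003,0],
    [0.0023,-0.0004,0],
    [0.0023,-0.0006,0],
    [0.0023,-0.0007,0],
    [0,0,0]
  ],
  "twist": [
    [0,0,0],
    [0,0,0],
    [0,0,0],
    [0,0,0],
    [0,0,0],
    [0,0,0],
    [0,0,0],
    [0,0,0],
    [0,0,0],
    [0,0,0]
  ]
}}

```text
time_s: 7.85
tool_pos: [0.594, -0.0206, 0.0986]
tool_rot: [-0.0, 1.0, -0.0, 0.001]
contact_force: [0.2, -0.2, -1.1]
width: -0.002
```

```bash
python3 look.py w5;python3 plan.py 38.4 8.4 9
```

```text
7.85 [ 0.594  -0.0206  0.0986] [ 0.2 -0.2 -1.1]
orange 1627 [261. 278.] r 0.029 ang 35.1
[ 0.59368307 -0.0205264 ] now touches
[[2.0, -1.4], [2.5, -1.8], [2.4, -2.0], [2.3, -2.1], [2.2, -2.3], [2.0, -2.5], [1.9, -2.7], [1.7, -2.8], [1.5, -2.9]] [ 0.6123 -0.041 ]
```

View pics/w5.png

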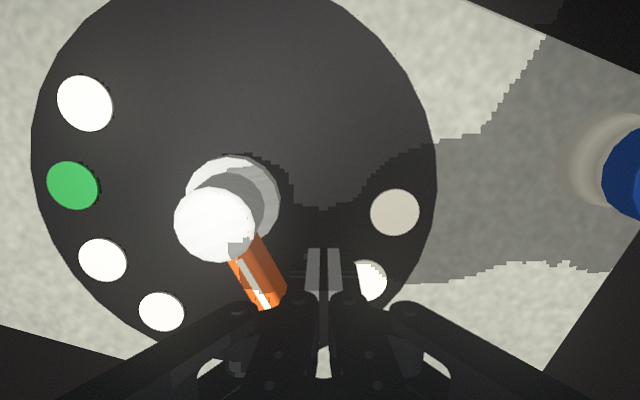

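The lever is now at position 2: arm from (235,245) to (268,308), about 25° in world. Next click.

Emit:
{"op": "send_rows", "data": {
  "translation": [
    [0.002,-0.0014,0],
    [0.0025,-0.0018,0],
    [0.0024,-0.002,0],
    [0.0023,-0.0021,0],
    [0.0022,-0.0023,0],
    [0.002,-0.0025,0],
    [0.0019,-0.0027,0],
    [0.0017,-0.0028,0],
    [0.0015,-0.0029,0],
    [0,0,0]
  ],
  "twist": [
    [0,0,0],
    [0,0,0],
    [0,0,0],
    [0,0,0],
    [0,0,0],
    [0,0,0],
    [0,0,0],
    [0,0,0],
    [0,0,0],
    [0,0,0]
  ]
}}

```text
time_s: 9.15
tool_pos: [0.6122, -0.0419, 0.0985]
tool_rot: [0.0, 1.0, -0.0, 0.001]
contact_force: [-0.7, -0.4, 0.3]
width: -0.002
```

```bash
python3 look.py w6;python3 plan.py 8.4 -21.6 9
```

```text
9.15 [ 0.6122 -0.0419  0.0985] [-0.7 -0.4  0.3]
orange 1092 [274. 264.] r 0.035 ang 1.7
orange 731 [255. 261.] r 0.034 ang -11.5
[ 0.61194884 -0.04139907] now touches
[[1.7, -2.7], [1.1, -3.2], [0.9, -2.6], [0.8, -2.1], [0.7, -2.1], [0.6, -2.2], [0.5, -2.3], [0.4, -2.4], [0.2, -2.4]] [ 0.6188 -0.0633]
```

View pics/w6.png

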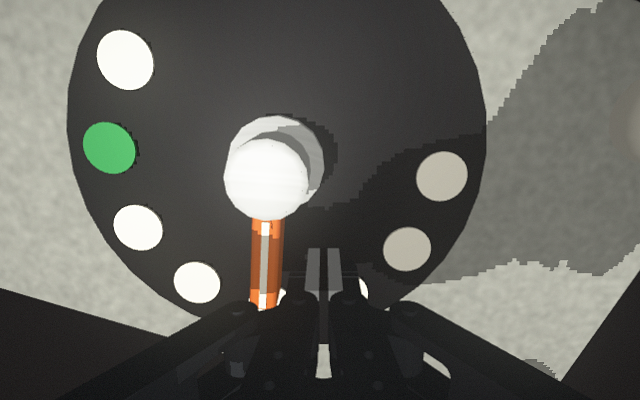

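The lever is at position 3: arm vertical in the picture at x≈266, about -5°. Next click.

Emit:
{"op": "send_rows", "data": {
  "translation": [
    [0.0015,-0.0024,0],
    [0.0012,-0.0026,0],
    [0.0009,-0.0026,0],
    [0.0008,-0.0023,0],
    [0.0007,-0.0023,0],
    [0.0006,-0.0023,0],
    [0.0005,-0.0023,0],
    [0.0004,-0.0024,0],
    [0.0002,-0.0024,0],
    [0,0,0]
  ],
  "twist": [
    [0,0,0],
    [0,0,0],
    [0,0,0],
    [0,0,0],
    [0,0,0],
    [0,0,0],
    [0,0,0],
    [0,0,0],
    [0,0,0],
    [0,0,0]
  ]
}}

```text
time_s: 10.45
tool_pos: [0.6186, -0.0638, 0.0984]
tool_rot: [0.0, 1.0, -0.001, 0.0]
contact_force: [-0.5, -0.3, 0.1]
width: 0.001
```

```bash
python3 look.py w7;python3 plan.py -21.6 -51.6 9
```

```text
10.45 [ 0.6186 -0.0638  0.0984] [-0.5 -0.3  0.1]
orange 2080 [271. 232.] r 0.035 ang -38.4
[ 0.61856339 -0.06335742] now touches
[[0.4, -2.5], [-0.0, -2.5], [-0.2, -2.6], [-0.3, -2.6], [-0.5, -2.6], [-0.7, -2.6], [-0.9, -2.6], [-1.1, -2.6], [-1.2, -2.6]] [ 0.614  -0.0866]
```

View pics/w7.png

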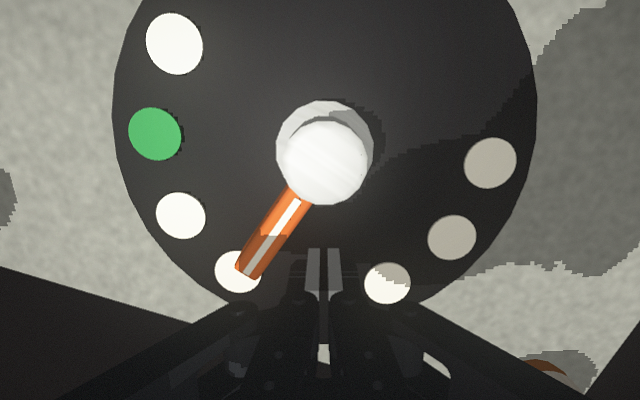

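The lever is at position 4, pointing at the tag at (238,270). Two clicks are left, the next to position 5 at (181,215).

Emit:
{"op": "send_rows", "data": {
  "translation": [
    [0.0004,-0.0025,0],
    [0,-0.0025,0],
    [-0.0002,-0.0026,0],
    [-0.0003,-0.0026,0],
    [-0.0005,-0.0026,0],
    [-0.0007,-0.0026,0],
    [-0.0009,-0.0026,0],
    [-0.0011,-0.0026,0],
    [-0.0012,-0.0026,0],
    [0,0,0]
  ],
  "twist": [
    [0,0,0],
    [0,0,0],
    [0,0,0],
    [0,0,0],
    [0,0,0],
    [0,0,0],
    [0,0,0],
    [0,0,0],
    [0,0,0],
    [0,0,0]
  ]
}}

```text
time_s: 11.75
tool_pos: [0.6135, -0.0876, 0.0983]
tool_rot: [0.001, 1.0, -0.001, -0.0]
contact_force: [0.2, -0.5, 0.3]
width: 0.003
```

```bash
python3 look.py w8;python3 plan.py -51.6 -81.6 9
```

```text
11.75 [ 0.6135 -0.0876  0.0983] [ 0.2 -0.5  0.3]
orange 2503 [310. 222.] r 0.034 ang -59.3
[ 0.61353364 -0.08722739] now touches
[[-1.0, -1.9], [-1.6, -2.5], [-1.8, -2.4], [-2.0, -2.3], [-2.2, -2.2], [-2.3, -2.1], [-2.5, -1.9], [-2.6, -1.8], [-2.8, -1.6]] [ 0.5948 -0.1058]
```

View pics/w8.png

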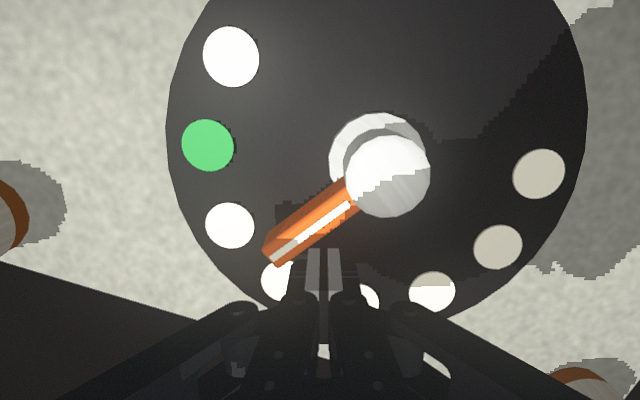

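```bash
cat > lev.py <<'E'
from h import *
import sys
s,d=wrist('%s.png'%sys.argv[1]);print(s['time_s'],s['tool_pos'].round(4),s['contact_force'].round(1))
im=d['image'].copy()
K=[float(a) for a in sys.argv[2:]]
for a in K:
    u=np.array([np.cos(np.radians(a)),np.sin(np.radians(a))])
    q=proj(d,[[*(C+.018*u),.092],[*(C+.06*u),.092],[*(C+.078*u),.062]]);print(a,q.round().tolist())
g=mb(d,'green')[:1]
for a,c,m in g: print('green',c.round(),ray(d,c,.062).round(4))
for a,c,m in mb(d,'orange')[:2]:
    ys,xs=np.nonzero(m);P=np.array([ray(d,(x,y),.092)[:2] for x,y in zip(xs[::5],ys[::5])])
    L=cv2.fitLine(P.astype(np.float32),cv2.DIST_L2,0,.001,.001).ravel();v=L[:2]; m0=P.mean(0)-C
    if v@m0<0:v=-v
    if np.hypot(*m0)<.07: print('lever dir',np.degrees(np.arctan2(v[1],v[0])),'centroid',np.degrees(np.arctan2(m0[1],m0[0])))
E
python3 lev.py w9 -50 -55 -60 -65 -70
```

```text
11.8 [ 0.6135 -0.0872  0.0983] [ 0.4 -0.4  0.2]
-50.0 [[348.0, 208.0], [270.0, 269.0], [253.0, 260.0]]
-55.0 [[346.0, 205.0], [262.0, 260.0], [244.0, 251.0]]
-60.0 [[344.0, 202.0], [255.0, 250.0], [236.0, 240.0]]
-65.0 [[342.0, 199.0], [248.0, 240.0], [229.0, 229.0]]
-70.0 [[341.0, 195.0], [242.0, 229.0], [222.0, 217.0]]
green [206. 145.] [ 0.5613 -0.1415  0.062 ]
lever dir -51.323254 centroid -60.34167768937617
```

Run:
```python
from h import *
s,d=wrist('w10.png')
im=d['image'].copy()
C2=C
for a,col in((-52,(0,255,255)),(-64.6,(255,0,255))):
    u=np.array([np.cos(np.radians(a)),np.sin(np.radians(a))]);n=np.array([-u[1],u[0]])
    q=proj(d,[[*(C+.016*u+e*n),.092] for e in(.006,)]+[[*(C+.06*u+.006*n),.092],[*(C+.06*u-.006*n),.092],[*(C+.016*u-.006*n),.092]])
    cv2.polylines(im,[q.round().astype(int)],True,col,1)
for k in range(8):
    a=np.radians(85.4-30*k);cv2.circle(im,tuple(proj(d,[C[0]+.078*np.cos(a),C[1]+.078*np.sin(a),.062])[0].round().astype(int)),3,(255,0,0),-1)
cv2.circle(im,tuple(proj(d,[*C,.098])[0].round().astype(int)),3,(255,0,0),-1)
cv2.imwrite('pics/w10o.png',im[:,:,::-1])
```

```text
(no output)
```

View pics/w10o.png

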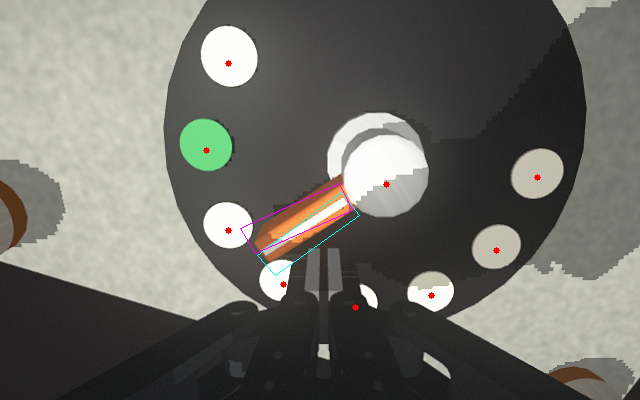

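The lever is still creeping into position 5: its tip moved from (268,250) to (258,248) between pictures. I wait one call and look again.

Emit:
{"op": "send_rows", "data": {
  "translation": [
    [0,0,0],
    [0,0,0],
    [0,0,0],
    [0,0,0],
    [0,0,0],
    [0,0,0],
    [0,0,0],
    [0,0,0],
    [0,0,0],
    [0,0,0]
  ],
  "twist": [
    [0,0,0],
    [0,0,0],
    [0,0,0],
    [0,0,0],
    [0,0,0],
    [0,0,0],
    [0,0,0],
    [0,0,0],
    [0,0,0],
    [0,0,0]
  ]
}}

```text
time_s: 13.15
tool_pos: [0.614, -0.0856, 0.0983]
tool_rot: [-0.0, 1.0, -0.0, 0.0]
contact_force: [-0.6, 0.3, 0.2]
width: 0.001
```

```bash
python3 lev.py w11 -60 -64.6 ;python3 plan.py -51.6 -81.6 9
```

```text
13.15 [ 0.614  -0.0856  0.0983] [-0.6  0.3  0.2]
-60.0 [[340.0, 201.0], [251.0, 249.0], [233.0, 239.0]]
-64.6 [[338.0, 198.0], [245.0, 240.0], [226.0, 229.0]]
green [203. 143.] [ 0.5612 -0.1414  0.062 ]
lever dir -65.69264 centroid -71.60441513125193
[ 0.61397213 -0.08562797] now touches
[[-1.4, -3.5], [-1.6, -2.5], [-1.8, -2.4], [-2.0, -2.3], [-2.2, -2.2], [-2.3, -2.1], [-2.5, -1.9], [-2.6, -1.8], [-2.8, -1.6]] [ 0.5948 -0.1058]
```

View pics/w11.png

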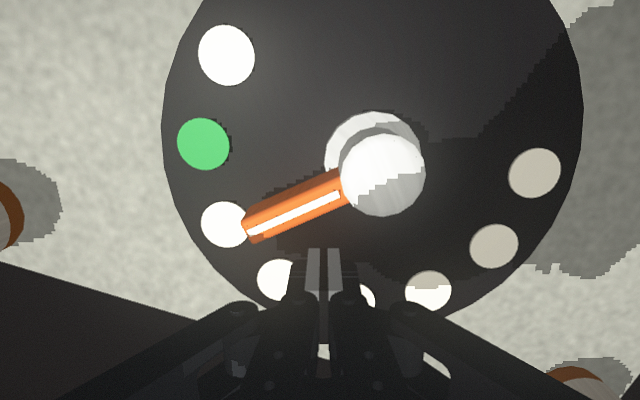

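The lever rests at position 5 (measured direction -65.7°). Now the last click.

Emit:
{"op": "send_rows", "data": {
  "translation": [
    [-0.0014,-0.0035,0],
    [-0.0016,-0.0025,0],
    [-0.0018,-0.0024,0],
    [-0.002,-0.0023,0],
    [-0.0022,-0.0022,0],
    [-0.0023,-0.0021,0],
    [-0.0025,-0.0019,0],
    [-0.0026,-0.0018,0],
    [-0.0028,-0.0016,0],
    [0,0,0]
  ],
  "twist": [
    [0,0,0],
    [0,0,0],
    [0,0,0],
    [0,0,0],
    [0,0,0],
    [0,0,0],
    [0,0,0],
    [0,0,0],
    [0,0,0],
    [0,0,0]
  ]
}}

```text
time_s: 14.45
tool_pos: [0.5936, -0.1073, 0.0981]
tool_rot: [0.0, 1.0, -0.001, -0.001]
contact_force: [-0.3, 0.5, 0.9]
width: 0.001
```

```bash
python3 lev.py w12 -82 -94.6
```

```text
14.45 [ 0.5936 -0.1073  0.0981] [-0.3  0.5  0.9]
-82.0 [[387.0, 233.0], [285.0, 247.0], [256.0, 225.0]]
-94.6 [[388.0, 224.0], [283.0, 217.0], [253.0, 192.0]]
green [259. 200.] [ 0.5678 -0.1389  0.062 ]
lever dir -84.2317 centroid -93.54517202248931
```

View pics/w12.png

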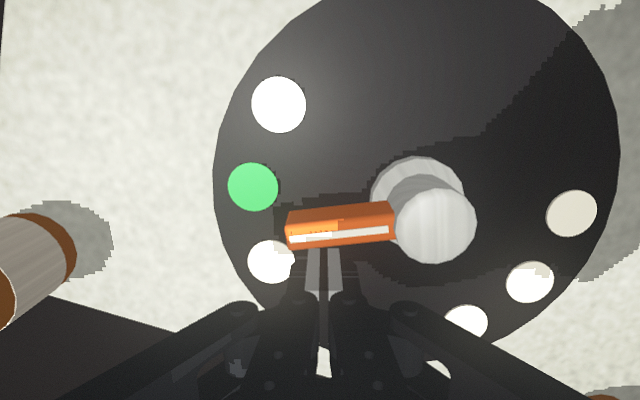

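The lever is in transit, around -84° with its tip at (288,230) and past halfway. I wait for it to settle.

Emit:
{"op": "send_rows", "data": {
  "translation": [
    [0,0,0],
    [0,0,0],
    [0,0,0],
    [0,0,0],
    [0,0,0],
    [0,0,0],
    [0,0,0],
    [0,0,0],
    [0,0,0],
    [0,0,0]
  ],
  "twist": [
    [0,0,0],
    [0,0,0],
    [0,0,0],
    [0,0,0],
    [0,0,0],
    [0,0,0],
    [0,0,0],
    [0,0,0],
    [0,0,0],
    [0,0,0]
  ]
}}

```text
time_s: 15.75
tool_pos: [0.5948, -0.1059, 0.0983]
tool_rot: [-0.0, 1.0, -0.0, -0.0]
contact_force: [-0.5, 0.7, 0.7]
width: -0.003
```

```bash
python3 lev.py w13 -82 -94.6
```

```text
15.75 [ 0.5948 -0.1059  0.0983] [-0.5  0.7  0.7]
-82.0 [[384.0, 231.0], [282.0, 244.0], [253.0, 223.0]]
-94.6 [[384.0, 222.0], [280.0, 214.0], [249.0, 190.0]]
lever dir -95.29327 centroid -103.71508229907715
```

View pics/w13.png

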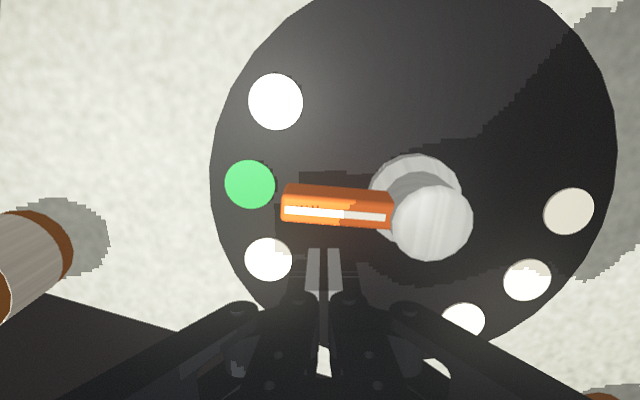

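The lever has settled at the green tag: it points at (250,184), direction -95.3° against -94.6° expected. I back off, lift and go over to the button.

Emit:
{"op": "send_rows", "data": {
  "translation": [
    [0.004,0,0.002],
    [0.002,0,0.012],
    [0,0,0.016],
    [0,0,0.016],
    [0,0,0.014],
    [0,0,0],
    [-0.02,-0.007,0],
    [-0.025,-0.009,0],
    [-0.025,-0.009,0],
    [-0.025,-0.009,0]
  ],
  "twist": [
    [0,0,0],
    [0,0,0],
    [0,0,0],
    [0,0,0],
    [0,0,0],
    [0,0,0],
    [0,0,0],
    [0,0,0],
    [0,0,0],
    [0,0,0]
  ]
}}

```text
time_s: 17.05
tool_pos: [0.5044, -0.1401, 0.1577]
tool_rot: [-0.0, 1.0, 0.0, -0.001]
contact_force: [-0.1, 0.1, 0.9]
width: -0.003
```

Emit:
{"op": "send_rows", "data": {
  "translation": [
    [-0.025,-0.008,0],
    [-0.02,-0.005,0],
    [-0.008,-0.002,0],
    [0,0,0],
    [0,0,0],
    [0,0,0],
    [0,0,0],
    [0,0,0],
    [0,0,0],
    [0,0,0]
  ],
  "twist": [
    [0,0,0],
    [0,0,0],
    [0,0,0],
    [0,0,0],
    [0,0,0],
    [0,0,0],
    [0,0,0],
    [0,0,0],
    [0,0,0],
    [0,0,0]
  ]
}}

```text
time_s: 18.3
tool_pos: [0.4528, -0.155, 0.1583]
tool_rot: [-0.0, 1.0, 0.0, 0.0]
contact_force: [0.3, -0.6, 0.0]
width: -0.0
```

Run:
```python
from h import *
s,d=wrist('w14.png');print(s['time_s'],s['tool_pos'],s['contact_force'])
for z in(.065,.07,.08):
  for a,c,m in mb(d,'red')[:1]: print(z,a,c,ray(d,c,z))
d=cap('top','t2.png');im=cv2.resize(d['image'][120:265,265:445],None,fx=4.4,fy=4,interpolation=cv2.INTER_CUBIC);cv2.imwrite('pics/t2z.png',im[:,:,::-1])
d=cap('scene','s2.png');im=cv2.resize(d['image'][160:260,230:370],None,fx=5,fy=5,interpolation=cv2.INTER_CUBIC);cv2.imwrite('pics/s2z.png',im[:,:,::-1])
for a,c,m in mb(d,'red')[:4]: print(a,c,[ray(d,c,z).round(4) for z in(.065,.07,.075,.08)])
```

```text
18.3 [ 0.45276028 -0.15496286  0.1582839 ] [ 0.28430821 -0.59119672  0.00292278]
0.065 400 [333.555  221.3825] [ 0.46037703 -0.14840098  0.065     ]
0.07 400 [333.555  221.3825] [ 0.45843828 -0.14856381  0.07      ]
0.08 400 [333.555  221.3825] [ 0.45456077 -0.14888946  0.08      ]
225 [453.55111111 247.53777778] [array([0.413 , 0.4367, 0.065 ]), array([0.4191, 0.4388, 0.07  ]), array([0.4252, 0.441 , 0.075 ]), array([0.4313, 0.4431, 0.08  ])]
27 [306.18518519 179.11111111] [array([ 0.441 , -0.1643,  0.065 ]), array([ 0.4469, -0.1585,  0.07  ]), array([ 0.4528, -0.1526,  0.075 ]), array([ 0.4587, -0.1468,  0.08  ])]
```

View pics/w14.png

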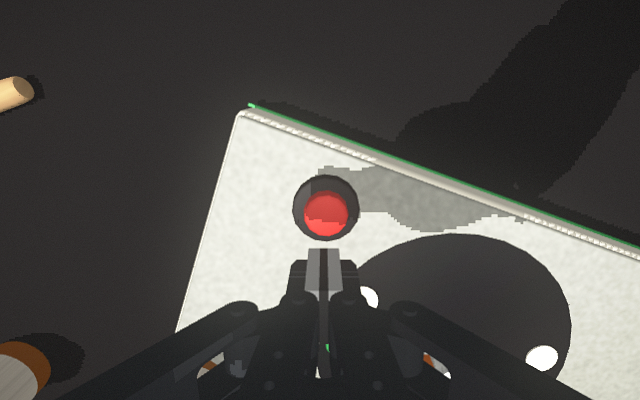

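View pics/s2z.png

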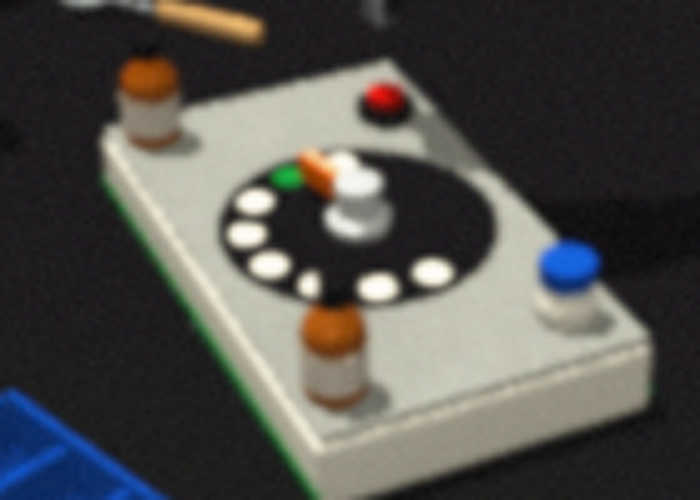

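View pics/t2z.png

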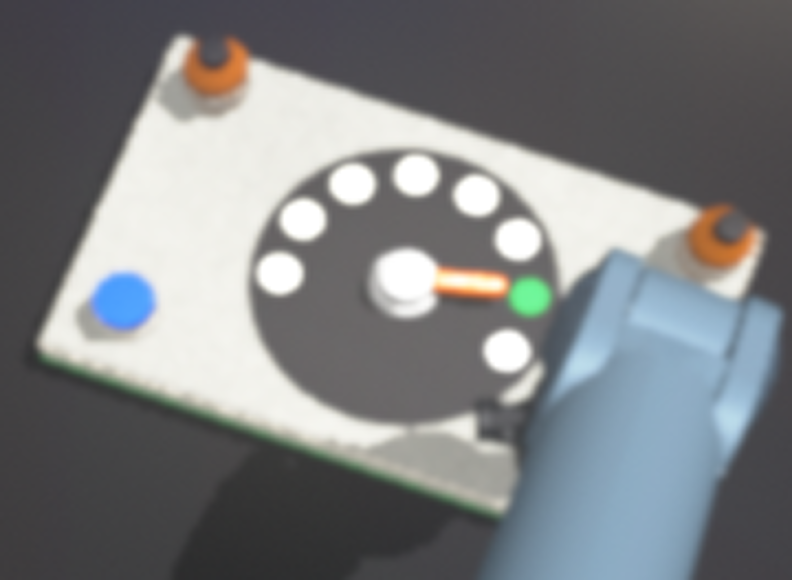

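The top view confirms the lever points at the green tag, with the bottles and jar in place. The button top is at about z 0.075, under the tool. I descend, then press in small steps.

Emit:
{"op": "send_rows", "data": {
  "translation": [
    [0,0,-0.01],
    [0,0,-0.01],
    [0,0,-0.01],
    [0,0,-0.01],
    [0,0,-0.008],
    [0,0,-0.005],
    [0,0,-0.003],
    [0,0,-0.002],
    [0,0,0],
    [0,0,0]
  ],
  "twist": [
    [0,0,0],
    [0,0,0],
    [0,0,0],
    [0,0,0],
    [0,0,0],
    [0,0,0],
    [0,0,0],
    [0,0,0],
    [0,0,0],
    [0,0,0]
  ]
}}

```text
time_s: 19.7
tool_pos: [0.453, -0.155, 0.1005]
tool_rot: [-0.0, 1.0, 0.0, 0.0]
contact_force: [0.3, 0.4, 0.1]
width: 0.003
```

Emit:
{"op": "send_rows", "data": {
  "translation": [
    [0,0,-0.001],
    [0,0,-0.001],
    [0,0,-0.001],
    [0,0,-0.001],
    [0,0,-0.001],
    [0,0,-0.001],
    [0,0,-0.001],
    [0,0,-0.001],
    [0,0,0],
    [0,0,0]
  ],
  "twist": [
    [0,0,0],
    [0,0,0],
    [0,0,0],
    [0,0,0],
    [0,0,0],
    [0,0,0],
    [0,0,0],
    [0,0,0],
    [0,0,0],
    [0,0,0]
  ]
}}

```text
time_s: 20.95
tool_pos: [0.453, -0.155, 0.093]
tool_rot: [-0.0, 1.0, 0.0, 0.0]
contact_force: [-2.2, 1.5, 9.8]
width: -0.003
```

Emit:
{"op": "send_rows", "data": {
  "translation": [
    [0,0,-0.0005],
    [0,0,-0.0005],
    [0,0,0],
    [0,0,0],
    [0,0,0],
    [0,0,0],
    [0,0,0],
    [0,0,0],
    [0,0,0],
    [0,0,0]
  ],
  "twist": [
    [0,0,0],
    [0,0,0],
    [0,0,0],
    [0,0,0],
    [0,0,0],
    [0,0,0],
    [0,0,0],
    [0,0,0],
    [0,0,0],
    [0,0,0]
  ]
}}

```text
time_s: 22.2
tool_pos: [0.4531, -0.155, 0.0929]
tool_rot: [-0.0, 1.0, 0.001, -0.0]
contact_force: [-4.6, 2.0, 16.8]
width: -0.005
```

Run:
```python
from h import *
s,d=wrist('w15.png');print(s['time_s'],s['tool_pos'],s['contact_force'],s['wrist_torque'])
```

```text
22.2 [ 0.45308704 -0.15500579  0.09290621] [-4.61055402  1.96970852 16.81094285] [0.39146515 1.09192411 0.0340376 ]
```

View pics/w15.png

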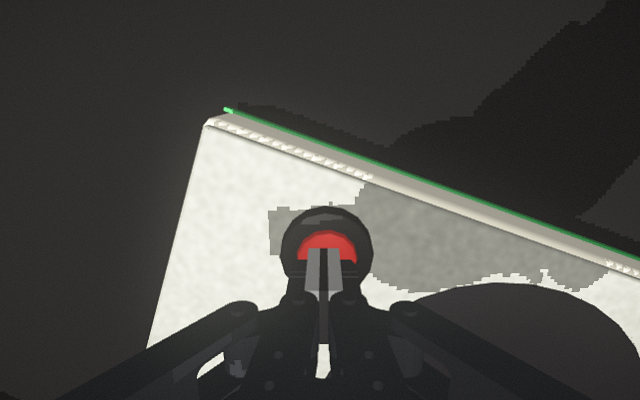

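The stop is stiff (1 mm more command adds 7 N with no motion) and the tip sits on the red cap at (325,255). I raise it in part to check the spring travel.

Emit:
{"op": "send_rows", "data": {
  "translation": [
    [0,0,0.001],
    [0,0,0.001],
    [0,0,0.001],
    [0,0,0],
    [0,0,0],
    [0,0,0],
    [0,0,0],
    [0,0,0],
    [0,0,0],
    [0,0,0]
  ],
  "twist": [
    [0,0,0],
    [0,0,0],
    [0,0,0],
    [0,0,0],
    [0,0,0],
    [0,0,0],
    [0,0,0],
    [0,0,0],
    [0,0,0],
    [0,0,0]
  ]
}}

```text
time_s: 23.5
tool_pos: [0.4529, -0.155, 0.0943]
tool_rot: [-0.0, 1.0, -0.0, 0.0]
contact_force: [0.3, 0.8, 4.4]
width: -0.002
```

Emit:
{"op": "send_rows", "data": {
  "translation": [
    [0,0,0.001],
    [0,0,0.001],
    [0,0,0],
    [0,0,0],
    [0,0,0],
    [0,0,0],
    [0,0,0],
    [0,0,0],
    [0,0,0],
    [0,0,0]
  ],
  "twist": [
    [0,0,0],
    [0,0,0],
    [0,0,0],
    [0,0,0],
    [0,0,0],
    [0,0,0],
    [0,0,0],
    [0,0,0],
    [0,0,0],
    [0,0,0]
  ]
}}

```text
time_s: 24.75
tool_pos: [0.453, -0.1549, 0.0963]
tool_rot: [-0.0, 1.0, -0.0, 0.0]
contact_force: [1.5, -0.1, 3.4]
width: 0.003
```

Emit:
{"op": "send_rows", "data": {
  "translation": [
    [0,0,0.001],
    [0,0,0.001],
    [0,0,0],
    [0,0,0],
    [0,0,0],
    [0,0,0],
    [0,0,0],
    [0,0,0],
    [0,0,0],
    [0,0,0]
  ],
  "twist": [
    [0,0,0],
    [0,0,0],
    [0,0,0],
    [0,0,0],
    [0,0,0],
    [0,0,0],
    [0,0,0],
    [0,0,0],
    [0,0,0],
    [0,0,0]
  ]
}}

```text
time_s: 26.0
tool_pos: [0.4524, -0.155, 0.0982]
tool_rot: [-0.0, 1.0, 0.0, -0.0]
contact_force: [-0.3, 0.2, 1.7]
width: 0.002
```

The spring force runs 4.4, 3.4, 1.7 N on the way up and extrapolates to about 5 N at the stop, so the button was fully in. I retract.

Emit:
{"op": "send_rows", "data": {
  "translation": [
    [0,0,0.005],
    [0,0,0.01],
    [0,0,0.015],
    [0,0,0.015],
    [0,0,0.02],
    [0,0,0.02],
    [0,0,0.02],
    [0,0,0.015],
    [0,0,0],
    [0,0,0]
  ],
  "twist": [
    [0,0,0],
    [0,0,0],
    [0,0,0],
    [0,0,0],
    [0,0,0],
    [0,0,0],
    [0,0,0],
    [0,0,0],
    [0,0,0],
    [0,0,0]
  ]
}}

```text
time_s: 27.25
tool_pos: [0.4523, -0.1547, 0.2178]
tool_rot: [-0.0, 1.0, 0.0, -0.0]
contact_force: [-1.1, -0.1, 0.1]
width: 0.004
```

Run:
```python
from h import *
s,d=wrist('w16.png');print(s['time_s'],s['tool_pos'],s['contact_force'])
d=cap('top','t3.png');im=cv2.resize(d['image'][120:265,265:445],None,fx=4.4,fy=4,interpolation=cv2.INTER_CUBIC);cv2.imwrite('pics/t3z.png',im[:,:,::-1])
o=[(a,c) for a,c,m in mb(d,'orange') if 330<c[0]<385 and 170<c[1]<210]
for a,c in o:
  p=ray(d,c,.092)[:2]-C;print(a,c,np.degrees(np.arctan2(p[1],p[0])))
```

```text
27.25 [ 0.45227833 -0.15468675  0.21783624] [-1.12823625 -0.14384954  0.12915788]
```

View pics/w16.png

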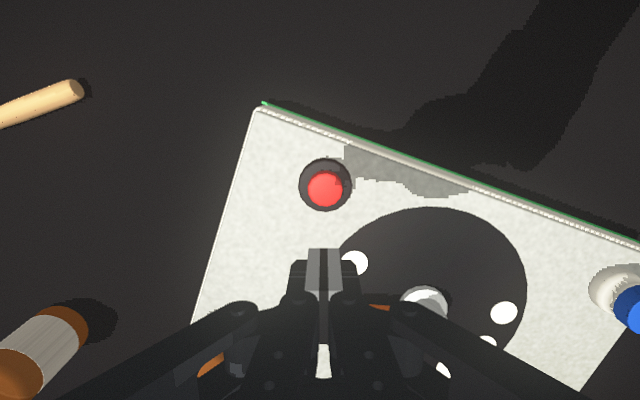

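View pics/t3.png

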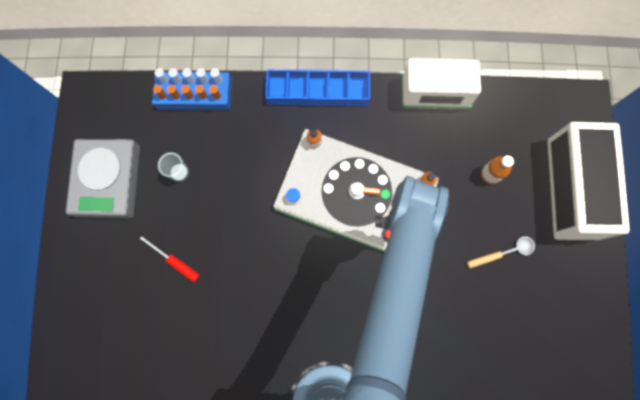

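The lever at (371,191) still points at the green tag (385,194). The button is up again at (325,188) in the wrist view, everything else stands where it was, and the arm is clear.

```bash
python3 -c "
from bench import sign_off
print(sign_off())"
```

```text
the job is handed in; nothing more can be done
None
```

I pushed the lever with shut fingertips from position 0, one click at a time, to the green tag at position 6. I then pressed the red button fully in and let it come back up. The job was handed in about 27 s into the 64 s limit; it reported no verdict.

**Lever:** it settled at a measured direction of -95.3°, against -94.6° expected. The last top view still shows it pointing at the green tag. The contact forces I read while pushing were only about 1–2 N, though I read them only at the end of each call. After clicks 5 and 6 the lever was still creeping into place when I looked, so I waited and looked again before going on.

**Button:** it came up against a hard stop at about 17 N. On the way up, the spring force ran on to about 5 N at the stop, which matches fully in. In the last wrist picture it looks back up.

**Surroundings:** the arm was about 12 cm above the button at the end, touching nothing. The bottles, jar and other things looked unmoved.

**Checks that disagreed or failed:** the wrist camera placed points a few millimetres off from the top camera, so I took positions from the top camera. A final automatic read of the lever angle from the top picture found nothing, so that last check was by eye.

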